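# Nip down the first cross pair of a vacuum trap's cover

## Task

Start closing the gasketed cover of the round vacuum trap in cross order: tighten the wing screw above the brass hose nipple fully home (clockwise), and after it the one straight across the cover from it, fully home too. Leave the other two wing screws loose; they get their turn after the leak check.

Things in the scene. Friction and masses are not known exactly. Their poses are not given: they have to be found in the camera images.
- trap: fixed round aluminium pot, 220 mm across, cover's top face 74 mm above the bench, black gasket under it, flat window (68 mm wide, 5 mm high) amid it. Origin: centre of its underside, on the bench; z up; +x along the brass hose nipple (20 mm thick, 30 mm up, reaching 168 mm from the centre). Four alike steel wing screws, axes upright, stand on the cover 80 mm from its centre, at +x, +y, -x, -y
- screw_1 (a joint): wing screw at the trap's +x, above the nipple: wings 50 mm long, 10 mm thick, flat upright faces 89 to 118 mm above the bench; pinch across the 10 mm at about 105 mm. Value: clockwise turn from above, rad: 0 loose (starts 0 to 0.4), 1.3 home at a hard stop, wings pointing at the cover's centre; their yaw in the trap's frame is 1.3 - value. Stiff (0.08 N m), stays where left, no rise or fall
- screw_2 (a joint): wing screw at the trap's +y: wings 50 mm long, 10 mm thick, flat upright faces 89 to 118 mm above the bench; pinch across the 10 mm at about 105 mm. Value: clockwise turn from above, rad: 0 loose (starts 0 to 0.4), 1.3 home at a hard stop, wings pointing at the cover's centre; their yaw in the trap's frame is pi/2 + 1.3 - value. Stiff (0.08 N m), stays where left, no rise or fall
- screw_3 (a joint): wing screw at the trap's -x: wings 50 mm long, 10 mm thick, flat upright faces 89 to 118 mm above the bench; pinch across the 10 mm at about 105 mm. Value: clockwise turn from above, rad: 0 loose (starts 0 to 0.4), 1.3 home at a hard stop, wings pointing at the cover's centre; their yaw in the trap's frame is pi + 1.3 - value. Stiff (0.08 N m), stays where left, no rise or fall
- screw_4 (a joint): wing screw at the trap's -y: wings 50 mm long, 10 mm thick, flat upright faces 89 to 118 mm above the bench; pinch across the 10 mm at about 105 mm. Value: clockwise turn from above, rad: 0 loose (starts 0 to 0.4), 1.3 home at a hard stop, wings pointing at the cover's centre; their yaw in the trap's frame is -pi/2 + 1.3 - value. Stiff (0.08 N m), stays where left, no rise or fall

How it is judged:
On the way, in this order (a step that is already met when the one before it is completed fails the run):
1. the screw above the nipple is home, the one across from it still loose (value of joint screw_1 above 1.1 rad and value of joint screw_3 below 0.65 rad), for 0.2 s.
2. the screw straight across is home (value of joint screw_3 above 1.1 rad), for 0.2 s.
At the end, for the whole second after the job is handed in: the wing screw above the nipple and the one straight across from it are both home (within 0.2 rad, about 11 degrees, of their stops), and the other two are still loose (below 0.65 rad) (value of joint each of screw_1, screw_3 above 1.1 rad and value of joint each of screw_2, screw_4 below 0.65 rad); the robot touches nothing.
It fails at once if one of the two other screws is tightened (value of joint any of screw_2, screw_4 above 0.65 rad).
It also fails if it takes over 51 s, if anything falls off the work surface, if the arm or the gripper's body presses on something with over 40 N, if the wrist force passes 120 N, or if a joint passes its speed limit or range.

## Robot

A 7-joint arm with a two-finger parallel gripper is mounted at the origin on the work surface. World frame = base frame: x ahead of the robot, y to its left, z up, the work surface at z = 0. Lengths are in m, angles in rad, forces in N, time in s.
With the tool pointing down it reaches from about 0.35 to 0.9 m from the base axis. Payload 19.9 kg.
Tool frame: the origin (TCP) lies at the very end of the fingers, on their centre line; the grasp point (between the pads) lies 19 mm behind it (tcp_to_grasp is the distance from the TCP to the grasp point, in m); z points along the fingers, y is the line along which they close (so a half turn about z gives the same grasp; the last joint's range is limited). The gripper opens to 85 mm and grips with 20 to 120 N. Pads are 22 mm wide; open, the fingers measure 114 mm over their backs; the gripper's body (76 mm by 85 mm) begins 54 mm behind the grasp point. The pads swing forward as they close: fully open they stand 13 mm farther back than shut.
Start: joints at [-1.31, 0.417, -0.01, 1.614, 0.005, 1.111, -0.053], TCP at [0.186, 0.597, 0.231] pointing down, gripper open.
Joint ranges: [-2.81, 2.81], [-0.39, 2.02], [-1.27, 1.25], [0.06, 2.57], [-1.19, 4.33], [0.19, 2], [-2.82, 2.82]. Speed limits (rad/s): [1.89, 1.89, 2.39, 2.39, 3.01, 3.01, 3.01].

## Interface

Orientations are given as [roll, pitch, yaw] about the fixed x, y, z axes, in that order (R = Rz(yaw) Ry(pitch) Rx(roll)).
In Python, from cell import sense, snapshot, sign_off, tcp_to_grasp gives the robot as it stands. The module is installed in compiled form; this text tells all that it offers.
- The arm moves only by the shell command python3 -m pendant 'ROWS' [OPENING] [FORCE]. ROWS is JSON, a list of rows, each an object with "travel": the shift along the world's x, y, z in cm, a list of three; "yaw": the turn about the world's z in rad. In form: [{"travel": [dx, dy, dz], "yaw": yaw}, ...]. A call has exactly 10 rows; each row shifts and turns the commanded pose from where the row before left it; what a row does not reach is not made up. A row lasts 1/12 s, in which the tool goes at most 41.7 mm and 7.16 degrees, less where a joint would pass 70% of its speed; a pose out of reach is approached as far as the arm can. A call with a gripper value outside its range is refused whole. OPENING is the closure, from -1 (fully open) to 1 (shut), set as the call begins (- or left out, the last holds). The fingers move at their own pace and stop on an object; FORCE is the grip in N (left out, the last holds). Time passes only in rows, so rows that do not move let the fingers close, or fill a call up. It gives the time, the measured TCP pose, the force, the opening and the grip force at its end, in the units of the state.
- sense(): the state, without advancing time (a new reading comes with each control period).
- snapshot(name): name is "side" or "top"; returns a dict with "frame" (384x512x3 uint8, blue, green, red), "range_z" (384x512 float32, m along the optical axis (not along the pixel's ray), 0 where there is no reading), "mtx" (3x3 intrinsics, pixels), "R" (3x3) and "t" (3): a world point X has camera coordinates R X + t. Camera axes: x right, y down, z forward; pixel columns grow to the right and rows downward; lengths in m; the calibration is good to about 2 mm. A picture is of the moment at which its call begins.
- sign_off(): hands the job in; it is judged then, once.
The state is a dict: "time": time; "joint_positions": joint angles; "joint_velocities": joint speeds; "effort": joint torques, N m; "ee_pos": TCP position; "tcp_rot": TCP orientation; "wrist_force": force on the tool from outside, world axes, zero at the start; "torque": the same for the moment, N m; "gripper_width": finger opening in m; "grasp_force": force on a finger pad.
Only numpy, scipy, OpenCV 4.12 (cv2) and the standard library are available. Lean on these libraries where they do the work, as an engineer would, in place of code of your own. Each camera call takes 0.05 s, during which the arm holds its last target. There are 200 camera calls.

## Working session

There is one attempt and no reset: what is moved stays moved. The work goes in short steps, Python scripts to look and compute and a shell command to move; the robot and the scene stay as the last step left them, time stands still between calls to the robot, and variables do not carry over. Pictures are saved under pics/ and viewed, at most 10 in all, crops included, and the job is handed in when it is done.

```bash
mkdir -p pics; python3 - <<'E'
from cell import sense,snapshot,tcp_to_grasp
import cv2,numpy as np
print(sense(),tcp_to_grasp)
a=[]
for n in("top","side"):
    s=snapshot(n);a.append(s["frame"]);np.savez(""+n+"0.npz",**s);print(n,s["mtx"],s["R"],s["t"])
    cv2.imwrite(f"pics/{n}0.png",cv2.resize(s["frame"],(800,600)))
E
```

```text
{'time': 0.0, 'joint_positions': array([-1.31049274,  0.41796374, -0.01032258,  1.61419848,  0.00469694,
        1.1107173 , -0.05300285]), 'joint_velocities': array([-0.00082327,  0.00018077, -0.00013721, -0.0012711 , -0.00214777,
       -0.00059297, -0.00049074]), 'effort': array([-1.73929293e-03, -8.64453506e+01,  6.78690579e-01, -4.34893262e+01,
        1.90397061e-02,  7.34796573e-03, -9.34660392e-06]), 'ee_pos': array([0.18566702, 0.59640173, 0.23065636]), 'tcp_rot': array([-3.14033254e+00,  8.28992300e-05,  2.83981115e+00]), 'wrist_force': array([ 0.66840884,  0.68005232, -0.234144  ]), 'torque': array([-0.0195823 , -0.0268887 , -0.00602309]), 'grasp_force': 0.0, 'gripper_width': 0.08499936019398044} 0.0187
top [[393.58966506   0.         253.24810842]
 [  0.         393.58966506 193.88464136]
 [  0.           0.           1.        ]] [[ 0.02139617 -0.99951268 -0.02272892]
 [-0.99329959 -0.01866968 -0.11404989]
 [ 0.11356997  0.02501686 -0.99321499]] [0.05058388 0.60044387 0.73204643]
side [[435.42221126   0.         256.63714293]
 [  0.         435.42221126 192.84783199]
 [  0.           0.           1.        ]] [[ 0.91911871 -0.39386562  0.00952203]
 [-0.23103178 -0.55839443 -0.79675591]
 [ 0.31913181  0.73011338 -0.60422624]] [-0.50926209  0.20344288  0.50255331]
```

View pics/top0.png

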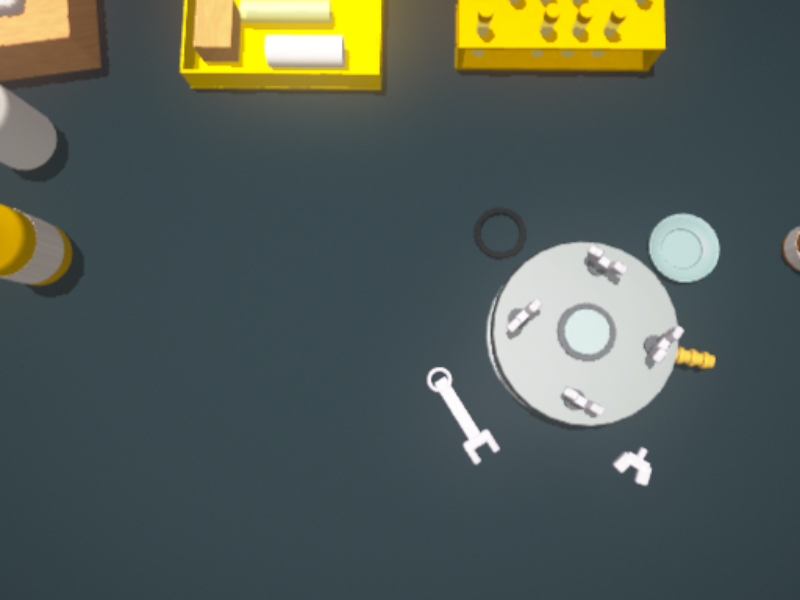

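View pics/side0.png

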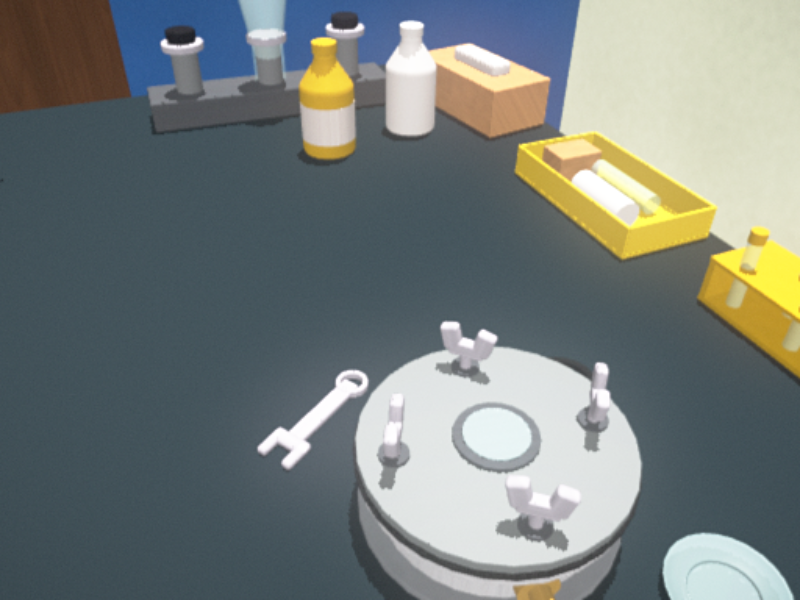

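The top view shows the trap centred near (587,332) with its nipple pointing right (715,360). So screw_1 is at (667,343) and screw_3 at (523,317). The side view agrees: the nipple is at the bottom (535,590), and the wrench and the loose wing nut are distractors. Next I measure from the range data.

```bash
cat > m.py <<'E'
import numpy as np,cv2
def cloud(s):
    z=s["range_z"].astype(float);v,u=np.indices(z.shape);K=s["mtx"]
    P=np.stack([(u-K[0,2])/K[0,0]*z,(v-K[1,2])/K[1,1]*z,z],-1)
    return (P-s["t"])@s["R"],z>0
def nipple(s,P,c):
    h=cv2.cvtColor(s["frame"],cv2.COLOR_BGR2HSV);r=np.linalg.norm(P[...,:2]-c,axis=-1)
    m=(h[...,0]>12)&(h[...,0]<35)&(h[...,1]>120)&(r<.18)&(r>.1)&(P[...,2]<.06)
    q=P[m][:,:2].mean(0)-c;return np.arctan2(q[1],q[0]),m.sum()
def centre(P,ok,guess):
    m=ok&(abs(P[...,2]-.074)<.004)&(np.linalg.norm(P[...,:2]-guess,axis=-1)<.14)
    (c,r)=cv2.minEnclosingCircle(P[m][:,:2].astype(np.float32)*1000);return np.array(c)/1000,r,m
def wings(P,ok,c,phi,z0=.1,zmax=.125):
    out=[]
    for k in range(4):
        a=phi+k*np.pi/2;p=c+.08*np.array([np.cos(a),np.sin(a)])
        m=ok&(P[...,2]>z0)&(P[...,2]<zmax)&(np.linalg.norm(P[...,:2]-p,axis=-1)<.034)
        q=P[m][:,:2]
        if len(q)<5: out.append(None);continue
        (rc,wh,_)=cv2.minAreaRect(q.astype(np.float32)*1000)
        w,V=np.linalg.eigh(np.cov(q.T));d=V[:,1];yaw=np.arctan2(d[1],d[0])
        val=(phi+k*np.pi/2+1.3-yaw+np.pi/2)%np.pi-np.pi/2
        out.append((p.round(4),np.array(rc).round(1),np.array(wh).round(1),round(yaw,3),round(val,3),len(q)))
    return out
E
python3 - <<'E'
from m import *
for n in("top","side"):
    s=dict(np.load(n+"0.npz"));P,ok=cloud(s)
    if n=="top":
        g=P[212,340][:2] # right of window
        print(P[212,376],P[212,345])
    c,r,m=centre(P,ok,P[212,376][:2] if n=="top" else c)
    print(n,c,r,m.sum(),np.median(P[m][:,2]))
    f,k=nipple(s,P,c);print("nip",f,k)
    if n=="top":phi=f
    for w in wings(P,ok,c,phi):print(w)
E
```

```text
[ 0.56528682 -0.16138892  0.08041997] [ 0.56466805 -0.10697897  0.07367954]
top [ 0.56684668 -0.16110902] 108.17935180664062 9417 0.07375802387774802
nip -1.7654505929898503 240
(array([ 0.5514, -0.2396]), array([ 552.2, -239.1]), array([ 9.9, 47.4]), np.float64(2.458), np.float64(0.218), 196)
(array([ 0.6453, -0.1766]), array([ 644.6, -174.6]), array([47.2, 10.7]), np.float64(0.972), np.float64(0.133), 191)
(array([ 0.5823, -0.0826]), array([580.4, -82. ]), array([ 9.9, 47. ]), np.float64(2.318), np.float64(0.358), 157)
(array([ 0.4884, -0.1456]), array([ 487.8, -146.3]), array([47.2, 10.2]), np.float64(1.049), np.float64(0.056), 172)
side [ 0.56277539 -0.16019321] 108.36287689208984 16620 0.0745931823616372
nip -1.7699049549591879 244
(array([ 0.5473, -0.2387]), array([ 548.5, -239. ]), array([11.8, 47.7]), np.float64(2.462), np.float64(0.214), 691)
(array([ 0.6413, -0.1757]), array([ 641., -175.]), array([47.2, 10. ]), np.float64(0.983), np.float64(0.123), 339)
(array([ 0.5782, -0.0817]), array([576.5, -82.3]), array([11.5, 47.1]), np.float64(2.326), np.float64(0.35), 408)
(array([ 0.4843, -0.1447]), array([ 484.6, -145.4]), array([49.2, 10. ]), np.float64(1.035), np.float64(0.07), 363)
```

Both views agree. screw_1 is near (0.5505, -0.239) with yaw 2.46 and needs about -1.07 rad. screw_3 is near (0.5785, -0.082) with yaw 2.32 and needs about -0.93 rad. I move over screw_1 first.

```bash
python3 -m pendant '[{"travel":[1.2,-2.8,0],"yaw":-0.01},{"travel":[1.2,-2.8,0],"yaw":-0.01},{"travel":[1.2,-2.8,0],"yaw":-0.01},{"travel":[1.2,-2.8,0],"yaw":-0.01},{"travel":[1.2,-2.8,0],"yaw":-0.01},{"travel":[1.2,-2.8,0],"yaw":-0.01},{"travel":[1.2,-2.8,0],"yaw":-0.01},{"travel":[1.2,-2.8,0],"yaw":-0.01},{"travel":[1.2,-2.8,0],"yaw":-0.01},{"travel":[1.2,-2.8,0],"yaw":-0.01}]' -1
python3 -m pendant '[{"travel":[1.2,-2.8,0],"yaw":-0.01},{"travel":[1.2,-2.8,0],"yaw":-0.01},{"travel":[1.2,-2.8,0],"yaw":-0.01},{"travel":[1.2,-2.8,0],"yaw":-0.01},{"travel":[1.2,-2.8,0],"yaw":-0.01},{"travel":[1.2,-2.8,0],"yaw":-0.01},{"travel":[1.2,-2.8,0],"yaw":-0.01},{"travel":[1.2,-2.8,0],"yaw":-0.01},{"travel":[1.2,-2.8,0],"yaw":-0.01},{"travel":[1.2,-2.8,0],"yaw":-0.01}]'
python3 -m pendant '[{"travel":[1.2,-2.8,0],"yaw":-0.02},{"travel":[1.2,-2.8,0],"yaw":-0.02},{"travel":[1.2,-2.8,0],"yaw":-0.02},{"travel":[1.2,-2.8,0],"yaw":-0.02},{"travel":[1.2,-2.8,0],"yaw":-0.02},{"travel":[1.2,-2.8,0],"yaw":-0.02},{"travel":[1.2,-2.8,0],"yaw":-0.02},{"travel":[1.2,-2.8,0],"yaw":-0.02},{"travel":[1.2,-2.8,0],"yaw":-0.02},{"travel":[0,0,0],"yaw":0}]'
python3 -c "
from cell import sense
print(sense()['joint_positions'])"
```

```text
time: 0.93
ee_pos: [0.306, 0.3152, 0.2311]
tcp_rot: [-3.141, -0.0, 2.739]
wrist_force: [1.3, 0.3, 0.8]
gripper_width: 0.0856
grasp_force: 0.0
time: 1.77
ee_pos: [0.4259, 0.0352, 0.2313]
tcp_rot: [3.141, 0.0, 2.639]
wrist_force: [0.1, -0.3, -0.9]
gripper_width: 0.0854
grasp_force: 0.0
time: 2.6
ee_pos: [0.5342, -0.2204, 0.231]
tcp_rot: [-3.139, 0.001, 2.454]
wrist_force: [-0.1, -0.6, 0.0]
gripper_width: 0.0851
grasp_force: 0.0
[-0.18110088  0.39219469  0.66449421  1.75311585 -0.26629182  1.08777526
  1.45459142]
```

```bash
python3 -m pendant '[{"travel":[0.8,-0.9,-1],"yaw":0},{"travel":[0.8,-1.0,-1.6],"yaw":0},{"travel":[0,0,-2],"yaw":0},{"travel":[0,0,-2],"yaw":0},{"travel":[0,0,-2],"yaw":0},{"travel":[0,0,-2],"yaw":0},{"travel":[0,0,-2],"yaw":0},{"travel":[0,0,-1],"yaw":0},{"travel":[0,0,-1],"yaw":0},{"travel":[0,0,0],"yaw":0}]'
python3 -m pendant '[{"travel":[0,0,0],"yaw":0},{"travel":[0,0,0],"yaw":0},{"travel":[0,0,0],"yaw":0},{"travel":[0,0,0],"yaw":0},{"travel":[0,0,0],"yaw":0},{"travel":[0,0,0],"yaw":0},{"travel":[0,0,0],"yaw":0},{"travel":[0,0,0],"yaw":0},{"travel":[0,0,0],"yaw":0},{"travel":[0,0,0],"yaw":0}]' 1 60
```

```text
time: 3.43
ee_pos: [0.5491, -0.234, 0.0838]
tcp_rot: [-3.141, -0.002, 2.46]
wrist_force: [-0.3, 0.9, -0.6]
gripper_width: 0.0852
grasp_force: 0.0
time: 4.27
ee_pos: [0.5478, -0.237, 0.0859]
tcp_rot: [-3.139, 0.0, 2.457]
wrist_force: [-14.9, -8.9, 13.0]
gripper_width: 0.009
grasp_force: 59.3
```

```bash
python3 -m pendant '[{"travel":[-0.1,-0.1,0],"yaw":-0.07},{"travel":[0,0,0],"yaw":-0.07},{"travel":[0,0,0],"yaw":-0.07},{"travel":[0,0,0],"yaw":-0.07},{"travel":[0,0,0],"yaw":-0.07},{"travel":[0,0,0],"yaw":-0.07},{"travel":[0,0,0],"yaw":-0.07},{"travel":[0,0,0],"yaw":-0.07},{"travel":[0,0,0],"yaw":-0.07},{"travel":[0,0,0],"yaw":0}]'
python3 -c "
from cell import sense
s=sense();print(s['joint_positions'],s['torque'])"
```

```text
time: 5.1
ee_pos: [0.5496, -0.2359, 0.0859]
tcp_rot: [3.14, 0.002, 1.826]
wrist_force: [3.1, -3.6, 5.7]
gripper_width: 0.0091
grasp_force: 59.0
[-0.17234541  0.65533495  0.71673888  1.81500918 -0.54673335  0.87717022
  1.05718712] [-0.71011627 -0.69576063 -0.03743687]
```

Yaw is 1.826 and the stop is near 1.39, so about 0.44 remains. I push slightly past that.

```bash
python3 -m pendant '[{"travel":[0,0,0],"yaw":-0.06},{"travel":[0,0,0],"yaw":-0.06},{"travel":[0,0,0],"yaw":-0.06},{"travel":[0,0,0],"yaw":-0.06},{"travel":[0,0,0],"yaw":-0.06},{"travel":[0,0,0],"yaw":-0.06},{"travel":[0,0,0],"yaw":-0.04},{"travel":[0,0,0],"yaw":-0.03},{"travel":[0,0,0],"yaw":0},{"travel":[0,0,0],"yaw":0}]'
python3 -c "
from cell import sense
s=sense();print(s['joint_positions'],s['torque'])"
```

```text
time: 5.93
ee_pos: [0.5511, -0.2359, 0.086]
tcp_rot: [3.137, 0.002, 1.402]
wrist_force: [14.7, -6.3, -5.2]
gripper_width: 0.0094
grasp_force: 58.4
[-0.23707756  0.69651855  0.81643761  1.81550475 -0.63468158  0.90753217
  0.7016537 ] [-1.36143291 -3.23503082  0.01073725]
```

```bash
python3 -m pendant '[{"travel":[0,0,0],"yaw":-0.03},{"travel":[0,0,0],"yaw":-0.02},{"travel":[0,0,0],"yaw":0},{"travel":[0,0,0],"yaw":0},{"travel":[0,0,0],"yaw":0},{"travel":[0,0,0],"yaw":0},{"travel":[0,0,0],"yaw":0},{"travel":[0,0,0],"yaw":0},{"travel":[0,0,0],"yaw":0},{"travel":[0,0,0],"yaw":0}]'
python3 -m pendant '[{"travel":[0,0,0],"yaw":0},{"travel":[0,0,0],"yaw":0},{"travel":[0,0,0],"yaw":0},{"travel":[0,0,0],"yaw":0},{"travel":[0,0,0],"yaw":0},{"travel":[0,0,0],"yaw":0},{"travel":[0,0,0],"yaw":0},{"travel":[0,0,0],"yaw":0},{"travel":[0,0,0],"yaw":0},{"travel":[0,0,0],"yaw":0}]' -1
python3 -m pendant '[{"travel":[0,0,2],"yaw":0},{"travel":[0,0,2],"yaw":0},{"travel":[0,0,2],"yaw":0},{"travel":[0,0,2],"yaw":0},{"travel":[0,0,2],"yaw":0},{"travel":[0,0,2],"yaw":0},{"travel":[0,0,2],"yaw":0},{"travel":[0,0,0],"yaw":0},{"travel":[0,0,0],"yaw":0},{"travel":[0,0,0],"yaw":0}]'
python3 - <<'E'
from m import *
from cell import snapshot,sense
print(sense()['joint_positions'])
s=snapshot("side");P,ok=cloud(s);cv2.imwrite("pics/side1.png",s["frame"])
for w in wings(P,ok,np.array([.5628,-.1604]),-1.75):print(w)
E
```

```text
time: 6.77
ee_pos: [0.5511, -0.2359, 0.086]
tcp_rot: [3.137, 0.002, 1.353]
wrist_force: [13.1, -7.1, -5.2]
gripper_width: 0.0089
grasp_force: 63.8
time: 7.6
ee_pos: [0.5487, -0.2352, 0.0852]
tcp_rot: [-3.141, 0.0, 1.35]
wrist_force: [1.1, -0.4, 0.1]
gripper_width: 0.0852
grasp_force: 0.0
time: 8.43
ee_pos: [0.5486, -0.235, 0.2247]
tcp_rot: [-3.141, -0.0, 1.35]
wrist_force: [0.7, 0.6, 0.1]
gripper_width: 0.0852
grasp_force: 0.0
[-0.34607766  0.54057176  0.97107629  1.71669294 -0.48495857  1.14677378
  0.54445939]
(array([ 0.5485, -0.2391]), array([ 548. , -239.3]), array([47.3, 10.3]), np.float64(1.393), np.float64(1.299), 581)
(array([ 0.6415, -0.1747]), array([ 640.8, -175.4]), array([46.8, 10.2]), np.float64(0.982), np.float64(0.139), 340)
(array([ 0.5771, -0.0817]), array([572.9, -77.6]), array([11.7, 35.7]), np.float64(2.338), np.float64(0.354), 237)
(array([ 0.4841, -0.1461]), array([ 484.1, -146.3]), array([47.5, 10. ]), np.float64(1.034), np.float64(0.087), 363)
```

View pics/side1.png

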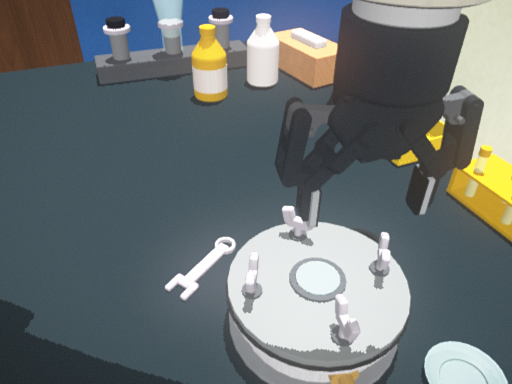

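screw_1 reads 1.30, which is home. The picture shows its wings at (345,320) pointing at the centre, and the others unchanged. Next is screw_3.

```bash
python3 -m pendant '[{"travel":[0.3,1.7,0],"yaw":0.1},{"travel":[0.3,1.7,0],"yaw":0.1},{"travel":[0.3,1.7,0],"yaw":0.1},{"travel":[0.3,1.7,0],"yaw":0.1},{"travel":[0.3,1.7,0],"yaw":0.1},{"travel":[0.3,1.7,0],"yaw":0.1},{"travel":[0.3,1.7,0],"yaw":0.1},{"travel":[0.4,1.7,0],"yaw":0.1},{"travel":[0.4,1.8,0],"yaw":0.1},{"travel":[0,0,0],"yaw":0.08}]'
python3 -m pendant '[{"travel":[0,0,0],"yaw":0},{"travel":[0,0,0],"yaw":0},{"travel":[0,0,0],"yaw":0},{"travel":[0,0,0],"yaw":0},{"travel":[0,0,0],"yaw":0},{"travel":[0,0,0],"yaw":0},{"travel":[0,0,0],"yaw":0},{"travel":[0,0,0],"yaw":0},{"travel":[0,0,0],"yaw":0},{"travel":[0,0,0],"yaw":0}]'
```

```text
time: 9.32
ee_pos: [0.5782, -0.0773, 0.2241]
tcp_rot: [-3.141, -0.002, 2.339]
wrist_force: [-0.5, 0.8, -0.4]
gripper_width: 0.0855
grasp_force: 0.0
time: 10.15
ee_pos: [0.5778, -0.0813, 0.2253]
tcp_rot: [-3.142, 0.0, 2.33]
wrist_force: [-0.2, -0.0, 0.6]
gripper_width: 0.0853
grasp_force: 0.0
```

```bash
python3 -m pendant '[{"travel":[0,0,-1],"yaw":0},{"travel":[0,0,-2],"yaw":0},{"travel":[0,0,-2],"yaw":0},{"travel":[0,0,-2],"yaw":0},{"travel":[0,0,-2],"yaw":0},{"travel":[0,0,-2],"yaw":0},{"travel":[0,0,-2],"yaw":0},{"travel":[0,0,-1],"yaw":0},{"travel":[0,0,0],"yaw":0},{"travel":[0,0,0],"yaw":0}]'
python3 -m pendant '[{"travel":[0,0,0],"yaw":0},{"travel":[0,0,0],"yaw":0},{"travel":[0,0,0],"yaw":0},{"travel":[0,0,0],"yaw":0},{"travel":[0,0,0],"yaw":0},{"travel":[0,0,0],"yaw":0},{"travel":[0,0,0],"yaw":0},{"travel":[0,0,0],"yaw":0},{"travel":[0,0,0],"yaw":0},{"travel":[0,0,0],"yaw":0}]' 1 60
```

```text
time: 10.98
ee_pos: [0.5777, -0.0815, 0.0853]
tcp_rot: [-3.141, -0.0, 2.33]
wrist_force: [0.3, -0.8, 1.1]
gripper_width: 0.0852
grasp_force: 0.0
time: 11.82
ee_pos: [0.5781, -0.0811, 0.0856]
tcp_rot: [3.141, 0.0, 2.33]
wrist_force: [-0.5, 1.6, 5.9]
gripper_width: 0.0091
grasp_force: 58.6
```

Well-centred grip. I turn -0.97 in total, to yaw about 1.36.

```bash
python3 -m pendant '[{"travel":[0,0,0],"yaw":-0.07},{"travel":[0,0,0],"yaw":-0.07},{"travel":[0,0,0],"yaw":-0.07},{"travel":[0,0,0],"yaw":-0.07},{"travel":[0,0,0],"yaw":-0.07},{"travel":[0,0,0],"yaw":-0.07},{"travel":[0,0,0],"yaw":-0.07},{"travel":[0,0,0],"yaw":-0.07},{"travel":[0,0,0],"yaw":-0.07},{"travel":[0,0,0],"yaw":0}]'
python3 -m pendant '[{"travel":[0,0,0],"yaw":-0.06},{"travel":[0,0,0],"yaw":-0.06},{"travel":[0,0,0],"yaw":-0.06},{"travel":[0,0,0],"yaw":-0.06},{"travel":[0,0,0],"yaw":-0.05},{"travel":[0,0,0],"yaw":-0.03},{"travel":[0,0,0],"yaw":-0.02},{"travel":[0,0,0],"yaw":0},{"travel":[0,0,0],"yaw":0},{"travel":[0,0,0],"yaw":0}]'
```

```text
time: 12.65
ee_pos: [0.579, -0.0806, 0.0856]
tcp_rot: [3.14, 0.0, 1.696]
wrist_force: [6.9, 4.9, 2.4]
gripper_width: 0.0089
grasp_force: 58.8
time: 13.48
ee_pos: [0.5795, -0.0806, 0.0857]
tcp_rot: [3.139, -0.0, 1.362]
wrist_force: [9.9, 2.4, -2.6]
gripper_width: 0.0087
grasp_force: 61.7
```

```bash
python3 -m pendant '[{"travel":[0,0,0],"yaw":0},{"travel":[0,0,0],"yaw":0},{"travel":[0,0,0],"yaw":0},{"travel":[0,0,0],"yaw":0},{"travel":[0,0,0],"yaw":0},{"travel":[0,0,0],"yaw":0},{"travel":[0,0,0],"yaw":0},{"travel":[0,0,0],"yaw":0},{"travel":[0,0,0],"yaw":0},{"travel":[0,0,0],"yaw":0}]' -1
python3 -m pendant '[{"travel":[0,0,2],"yaw":0},{"travel":[0,0,2],"yaw":0},{"travel":[0,0,2],"yaw":0},{"travel":[0,0,2],"yaw":0},{"travel":[0,0,2],"yaw":0},{"travel":[0,0,2],"yaw":0},{"travel":[0,0,2],"yaw":0},{"travel":[0,2,0],"yaw":0},{"travel":[0,2,0],"yaw":0},{"travel":[0,2,0],"yaw":0}]'
python3 -m pendant '[{"travel":[-1,2,0],"yaw":0},{"travel":[-1,2,0],"yaw":0},{"travel":[-1,2,0],"yaw":0},{"travel":[-1,2,0],"yaw":0},{"travel":[-1,2,0],"yaw":0},{"travel":[-1,2,0],"yaw":0},{"travel":[0,0,0],"yaw":0},{"travel":[0,0,0],"yaw":0},{"travel":[0,0,0],"yaw":0},{"travel":[0,0,0],"yaw":0}]'
python3 - <<'E'
from m import *
from cell import snapshot,sense
for n,c in(("side",[.5628,-.1604]),("top",[.5665,-.1608])):
    s=snapshot(n);P,ok=cloud(s);cv2.imwrite(f"pics/{n}2.png",s["frame"])
    for w in wings(P,ok,np.array(c),-1.75):print(w)
E
```

```text
time: 14.32
ee_pos: [0.5778, -0.0813, 0.0853]
tcp_rot: [-3.142, 0.0, 1.36]
wrist_force: [-0.4, -0.5, 0.6]
gripper_width: 0.0855
grasp_force: 0.0
time: 15.15
ee_pos: [0.5778, -0.0206, 0.2256]
tcp_rot: [3.141, -0.0, 1.359]
wrist_force: [1.0, 0.3, 0.3]
gripper_width: 0.0856
grasp_force: 0.0
time: 15.98
ee_pos: [0.518, 0.0979, 0.2254]
tcp_rot: [3.141, 0.0, 1.359]
wrist_force: [0.6, -0.7, 0.2]
gripper_width: 0.0855
grasp_force: 0.0
(array([ 0.5485, -0.2391]), array([ 548.2, -239.4]), array([47.4, 10.5]), np.float64(1.392), np.float64(1.299), 586)
(array([ 0.6415, -0.1747]), array([ 641.1, -174.9]), array([47.8, 10.1]), np.float64(0.98), np.float64(0.141), 338)
(array([ 0.5771, -0.0817]), array([576.8, -82. ]), array([47.4, 10. ]), np.float64(1.407), np.float64(1.285), 305)
(array([ 0.4841, -0.1461]), array([ 484.5, -145.5]), array([49.1, 10.2]), np.float64(1.036), np.float64(0.085), 361)
(array([ 0.5522, -0.2395]), array([ 551.7, -239.2]), array([46.9, 10.3]), np.float64(1.403), np.float64(1.289), 177)
(array([ 0.6452, -0.1751]), array([ 644.9, -174.7]), array([47.1, 10.9]), np.float64(0.977), np.float64(0.143), 188)
(array([ 0.5808, -0.0821]), array([580.4, -82. ]), array([47.1, 10.1]), np.float64(1.396), np.float64(1.295), 165)
(array([ 0.4878, -0.1465]), array([ 487.8, -146.1]), array([46.6, 10. ]), np.float64(1.05), np.float64(0.071), 173)
```

View pics/side2.png

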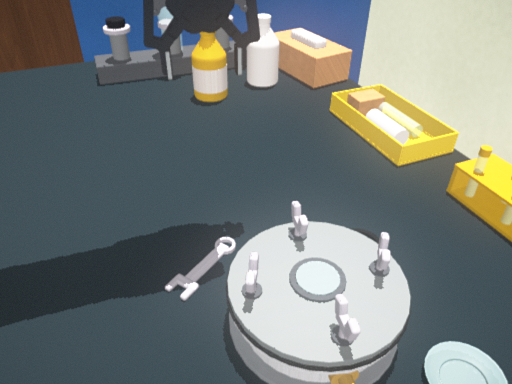

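The picture shows the wings at (345,320) and (300,220) both pointing at the centre, the other two screws still loose, and the arm clear of everything.

```bash
python3 -c "
from cell import sign_off
print(sign_off())"
```

```text
the job is handed in; nothing more can be done
None
```

I tightened the screw above the nipple (screw_1) fully home, then the one straight across (screw_3), both measuring about 1.29 of 1.3 rad; the other two are still loose at about 0.14 and 0.08 rad, and I handed the job in with the arm clear at about 16 s.

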